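# Swap four kitchen things onto their own coasters

## Task

The things in the row along the front of the worktop have been put back on one another's coasters. Set the flat tin on the oblong coaster, the kitchen timer on the round one, the nut jar on the square one and the shaker on the six-sided one, each standing upright in the middle of its coaster; a coaster has to be clear before its own thing goes there, and the empty cork ring is free to park something meanwhile. Leave the mug where it stands.

Things in the scene. Friction and masses are not known exactly. Their poses are not given: they have to be found in the camera images.
- fish_tin_mid (a point): low oblong food tin with rounded corners and a printed blue top in a yellowish rim, 63 mm (along its x) by 105 mm (along its y), 23 mm high, sides slightly sloping and about 60 mm apart; grasp it across that width. The point is its centre, 11.5 mm above its underside; z is up. 0.10 to 0.20 kg; loose.
- timer_mid (a point): kitchen timer, a low round drum 61 mm across, 49 mm high with its knob: pale base with a red turning top and a raised bar across it. Its point is its centre, 24.5 mm above its underside; z is up. Loose; no part of it turns here.
- nut_jar_mid (a point): clear jar of nuts with a round green screw lid 57 mm across, body square with rounded edges, 60 mm over its flat sides (which face along its x and y), 90 mm high; the lid takes up the top 16 mm. The point is its centre, 45 mm above its underside; z is up. 0.16 to 0.30 kg; loose.
- shaker_mid (a point): slim round glass shaker with a grey domed cap, 44 mm across, 90 mm high; the cap (34 mm across) takes up the top 20 mm or so. The point is its centre, 45 mm above its underside; z is up. It may lean by 2 degrees as it stands. Loose.
- coaster_oblong: oblong flat wooden coaster, 140 mm (along its x) by 80 mm (along its y): the place of the flat tin. Its origin is the centre of its underside; it is fixed to the worktop and its top is 8 mm above it.
- coaster_round: round flat wooden coaster, 106 mm across: the place of the timer. Its origin is the centre of its underside; it is fixed to the worktop and its top is 8 mm above it.
- coaster_square: square flat wooden coaster, 100 mm by 100 mm: the place of the nut jar. Its origin is the centre of its underside; it is fixed to the worktop and its top is 8 mm above it.
- coaster_hex: six-sided flat wooden coaster, 120 mm over its corners: the place of the shaker. Its origin is the centre of its underside; it is fixed to the worktop and its top is 8 mm above it.
- cork_ring: flat round cork ring mat, 110 mm across with a 30 mm hole in the middle, empty at the start: a spare place, on which each of the things can stand. Its origin is the centre of its underside; it is fixed to the worktop and its top is 8 mm above it.
- mug: white mug, 82 mm across and 88 mm high, 115 mm long with its handle (toward its -y), standing behind the coasters: a bystander, loose. Its origin is at the level of its underside, in the middle of its length with the handle. Above it a wall cupboard hangs 0.53 m over the worktop, its front at about x = 0.57: a high hand or wrist moving along the row can strike it.
Mind the look-alikes: they are no part of the job. Leave any orange look-alike of the part that bears shaker_mid alone.

How it is judged:
At the end, for the whole second after the job is handed in: The flat tin stands on the oblong coaster, the timer on the round one, the nut jar on the square one and the shaker on the six-sided one; each centre is within 15 mm of its coaster's centre seen from above, upright within 0.15 rad, at its resting height within 6 mm, and at rest (horizontal distance between fish_tin_mid and coaster_oblong below 0.015 m and height (world z) of fish_tin_mid between 0.0135 and 0.0255 m and angle between each of fish_tin_mid, timer_mid, nut_jar_mid, shaker_mid's own z axis and vertical below 0.15 rad and linear speed of each of fish_tin, timer, nut_jar, shaker below 0.01 m/s and horizontal distance between timer_mid and coaster_round below 0.015 m and height (world z) of timer_mid between 0.0265 and 0.0385 m and horizontal distance between nut_jar_mid and coaster_square below 0.015 m and height (world z) of nut_jar_mid between 0.047 and 0.059 m and horizontal distance between shaker_mid and coaster_hex below 0.015 m and height (world z) of shaker_mid between 0.047 and 0.059 m); the robot touches nothing.
It fails at once if the mug is shifted by more than 20 mm (distance of mug from where it was at the start of the episode above 0.02 m).
It also fails if it takes over 134 s, if anything falls off the work surface, if the arm or the gripper's body presses on something with over 40 N, if the wrist force passes 120 N, or if a joint passes its speed limit or range.

## Robot

A 6-joint arm with a two-finger parallel gripper is mounted at the origin on a cart in front of the work surface, level with it; the furniture and walls round the work are solid. World frame = base frame: x ahead of the robot, y to its left, z up, the work surface at z = 0. Lengths are in m, angles in rad, forces in N, time in s.
With the tool pointing down it reaches from about 0.325 to 0.775 m from the base axis. Payload 5.5 kg.
Tool frame: the origin (TCP) lies at the very end of the fingers, on their centre line; the grasp point (between the pads) lies 19 mm behind it; z points along the fingers, y is the line along which they close (so a half turn about z gives the same grasp; the last joint's range is limited). The gripper opens to 88 mm and grips with 3 to 60 N. Pads are 20 mm wide; open, the fingers measure 115 mm over their backs; the gripper's body (75 mm by 178 mm) begins 61 mm behind the grasp point.
Start: joints at [-1.34, 0.091, 1.231, -0, 1.82, -0.057], TCP at [0.17, -0.575, 0.201] pointing down, gripper open.
Joint ranges: [-2.87, 2.87], [-0.86, 2.18], [0.17, 2.46], [-1.51, 4.65], [0.06, 2.69], [-2.65, 2.65]. Speed limits (rad/s): [2.57, 2.57, 3.01, 3.14, 3.14, 3.14].

## Interface

Orientations are given as [roll, pitch, yaw] about the fixed x, y, z axes, in that order (R = Rz(yaw) Ry(pitch) Rx(roll)).
In Python, from station import bot gives the robot as it stands.
- The arm moves only by the tool play_rows, never from a script. Its argument "steps" is a list that holds one entry, the list of rows, each a list of 5 numbers: the opening, from -1 (shut) to 1 (fully open), so that 0 is half open, then the shift along the tool's x, y, z in mm, then the turn about the tool's z in rad. In form: [[[jaw, tx, ty, tz, turn], ...]]. A call has 1 to 20 rows; each row shifts and turns the commanded pose from where the row before left it, along the tool's axes as they then stand; what a row does not reach is not made up. A row lasts 1/12 s, in which the tool goes at most 41.7 mm and 7.16 degrees, less where a joint would pass 70% of its speed; a pose out of reach is approached as far as the arm can. A call is refused whole if a number of a shift passes 41.7 or a number of a turn 0.125, either way. A call with a gripper value outside its range is refused whole. The fingers move at their own pace and stop on an object; the grip force is fixed at half the most. Time passes only in rows, so rows that do not move let the fingers close. It gives the time, the measured TCP pose, the force, the opening and the grip force at its end, in the units of the state.
- bot.state(): the state, without advancing time (a new reading comes with each control period).
- bot.snapshot(name): name is "scene" or "top" or "wrist"; returns a dict with "pixels" (420x560x3 uint8, blue, green, red), "depth" (420x560 float32, m along the optical axis (not along the pixel's ray), 0 where there is no reading), "fx", "fy", "cx", "cy" (pixels), "rvec" (rotation vector, rad) and "tvec" (3), from world to camera coordinates, as OpenCV has them; the wrist camera has in their place "mount" (4x4, takes a point from camera to tool coordinates, whose origin is the TCP and whose axes are the flange's). Camera axes: x right, y down, z forward; pixel columns grow to the right and rows downward; lengths in m; the calibration is good to about 2 mm. A picture is of the moment at which its call begins: read the wrist's pose just before it.
- bot.job_done(): hands the job in; it is judged then, once.
The state is a dict: "time": time; "qpos": joint angles; "qvel": joint speeds; "joint_efforts": joint torques, N m; "ee_pos": TCP position; "tool_rot": TCP orientation; "force": force on the tool from outside, world axes, zero at the start; "torque": the same for the moment, N m; "width": opening from 0.0 (shut) to 1.0 (fully open); "grip_force": force on a finger pad.
Only numpy, scipy, OpenCV 4.12 (cv2) and the standard library are available. Lean on these libraries where they do the work, as an engineer would, in place of code of your own. Each camera call takes 0.05 s, during which the arm holds its last target. There are 200 camera calls.

## Working session

There is one attempt and no reset: what is moved stays moved. The work goes in short steps, Python scripts to look and compute and a tool call to move; the robot and the scene stay as the last step left them, time stands still between calls to the robot, and variables do not carry over. Pictures are saved under pics/ and viewed, at most 14 in all, crops included, and the job is handed in when it is done.

Besides the shell and the picture viewer there is one more tool, called after "Request:" as name(argument=value, ...), one argument or row to a line, values as JSON. play_rows: Moves the arm, as the interface text tells. Its arguments: {"type":"object","properties":{"steps":{"type":"array","items":{"type":"array","items":{"type":"array","items":{"type":"number"}}}}},"required":["steps"]}

```bash
ls; mkdir -p pics; cat > h.py <<'E'
import numpy as np, cv2
from station import bot
def snap(n,f):
    s=bot.snapshot(n); cv2.imwrite('pics/'+f,s['pixels']); np.savez('pics/'+f+'.npz',**{k:v for k,v in s.items()}); return s
def world(s,u,v,z=None):
    R=cv2.Rodrigues(np.array(s['rvec'],float))[0]; t=np.array(s['tvec'],float).ravel()
    r=np.array([(u-s['cx'])/s['fx'],(v-s['cy'])/s['fy'],1.]); C=-R.T@t; d=R.T@r
    if z is None: return C+d*s['depth'][int(v),int(u)]
    return C+d*(z-C[2])/d[2]
E
python3 - <<'E'
from h import *
print(bot.state())
for n in('top','scene'):
    s=snap(n,n+'0.png'); R=cv2.Rodrigues(np.array(s['rvec'],float))[0]; print(n,s['fx'],-R.T@np.array(s['tvec']).ravel(),R)
E
```

```text
pics
{'time': 0.0, 'qpos': array([-1.33969565e+00,  9.18468538e-02,  1.23187219e+00,  8.22518696e-06,
        1.81980013e+00, -5.67034591e-02]), 'qvel': array([ 0.00050884,  0.00145505,  0.00252558,  0.00046287, -0.00049401,
        0.00047887]), 'joint_efforts': array([-2.75146995e-04, -4.46449506e+01, -4.06448114e+01,  6.97853579e-02,
        2.93330080e-02, -1.55568518e-04]), 'ee_pos': array([ 0.17023009, -0.57499267,  0.19992184]), 'tool_rot': array([-3.13966968e+00, -1.17144516e-04,  2.87806046e-01]), 'force': array([-0.54012572, -0.3330957 ,  0.35213581]), 'torque': array([-0.01429062, -0.03404859, -0.02746493]), 'grip_force': 0.0, 'width': 1.002259717301827}
top 489.19391876991756 [ 0.43323729 -0.06784097  1.33887191] [[ 0.00680506 -0.99993957  0.00863416]
 [-0.99174747 -0.00785425 -0.12796585]
 [ 0.12802593 -0.00769209 -0.99174099]]
scene 538.8771959242804 [-0.50916206 -1.06229344  0.74816189] [[ 0.6735818  -0.73910573  0.00320491]
 [-0.30359524 -0.28062888 -0.91053685]
 [ 0.6738824   0.61234806 -0.41341549]]
```

View pics/top0.png

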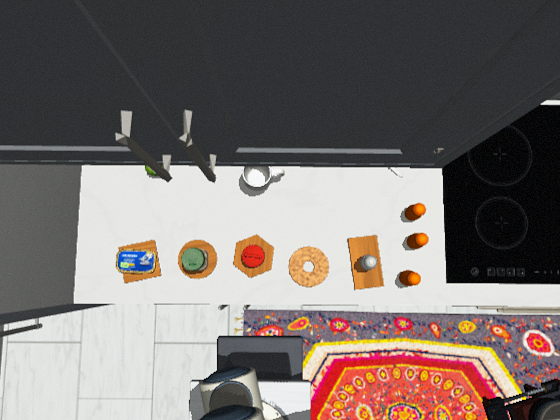

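View pics/scene0.png

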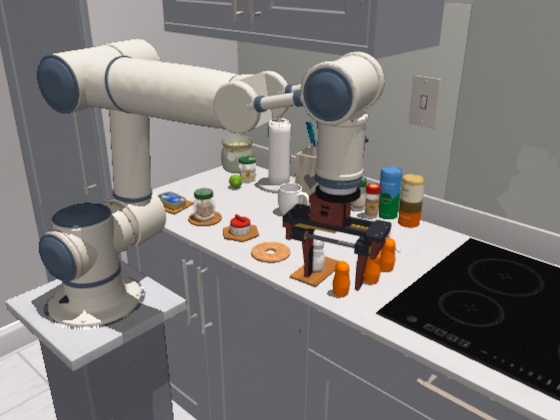

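```bash
cat > m.py <<'E'
from h import *
s=dict(np.load('pics/top0.png.npz'))
im=s['pixels']; R=cv2.Rodrigues(s['rvec'].astype(float))[0]; C=-R.T@s['tvec'].ravel()
v,u=np.mgrid[:420,:560]; d=s['depth']
P=np.stack([(u-s['cx'])/s['fx']*d,(v-s['cy'])/s['fy']*d,d],-1)@R+C
hsv=cv2.cvtColor(im,cv2.COLOR_BGR2HSV)
print('table z',np.median(P[225:235,150:400,2]), P[225:235,150:400,2].std())
for n,(a,b) in dict(square=(110,165),round=(174,222),hex=(230,278),ring=(284,332),oblong=(340,390)).items():
    r=np.zeros((420,560),bool); r[228:296,a:b]=1
    m=r&(hsv[...,1]>70)&(hsv[...,2]>60)&(P[...,2]<0.014)&(P[...,2]>.003)
    pts=np.array([world(s,x,y,.008)[:2] for y,x in zip(*np.nonzero(m))],np.float32)*1000
    hl=cv2.convexHull(pts); print(n,'minrect',cv2.minAreaRect(pts),'circ',cv2.minEnclosingCircle(pts))
    h=r&(P[...,2]>.018)
    q=P[h]*1000; z=q[:,2]; top=q[z>np.percentile(z,98)-8]
    if len(q)>20: print('   obj maxz',np.percentile(z,98),'top rect',cv2.minAreaRect(top[:,:2].astype(np.float32)),'mean',top.mean(0))
r=np.zeros((420,560),bool); r[160:200,235:290]=1
q=P[r&(P[...,2]>.03)]; print('mug',q.min(0),q.max(0))
a=im[228:300,110:260];b=im[228:300,250:400]
cv2.imwrite('pics/c0.png',cv2.resize(np.vstack([a,b]),None,fx=4,fy=4,interpolation=cv2.INTER_CUBIC))
E
python3 m.py
```

```text
table z -0.0009056073878904725 0.10687470920936862
square minrect ((463.591796875, 304.3738098144531), (99.41910552978516, 99.03395080566406), 12.20421314239502) circ ((463.24053955078125, 304.314208984375), 68.20228576660156)
   obj maxz 1338.8719079526004 top rect ((433.2373046875, -67.84097290039062), (0.0, 0.0), 0.0) mean [ 433.23729152  -67.84097403 1338.87190795]
round minrect ((469.34039306640625, 148.1328125), (102.14948272705078, 101.89558410644531), 46.154781341552734) circ ((470.3465270996094, 148.62493896484375), 52.47368240356445)
   obj maxz 1338.8719079526004 top rect ((433.2373046875, -67.84097290039062), (0.0, 0.0), 0.0) mean [ 433.23729152  -67.84097403 1338.87190795]
hex minrect ((479.5225524902344, -3.075000762939453), (103.0313720703125, 114.40241241455078), 82.3607177734375) circ ((480.3218078613281, -2.514923095703125), 58.672672271728516)
   obj maxz 64.2779660662723 top rect ((462.9126281738281, -33.56260681152344), (89.0436782836914, 17.138835906982422), 60.01164627075195) mean [464.07694206 -26.92910757 438.19561761]
ring minrect ((451.9637145996094, -152.87203979492188), (104.79061889648438, 105.65428924560547), 0.37709110975265503) circ ((451.6650695800781, -152.71275329589844), 54.201698303222656)
oblong minrect ((465.2787170410156, -306.7237854003906), (137.8216094970703, 80.71244049072266), 7.4175310134887695) circ ((465.4067687988281, -307.5802917480469), 78.77261352539062)
   obj maxz 1338.8719079526004 top rect ((433.2373046875, -67.84097290039062), (0.0, 0.0), 0.0) mean [ 433.23729152  -67.84097403 1338.87190795]
mug [ 0.43323729 -0.08638784  0.03006023] [0.71955352 0.02827401 1.33887191]
```

View pics/c0.png

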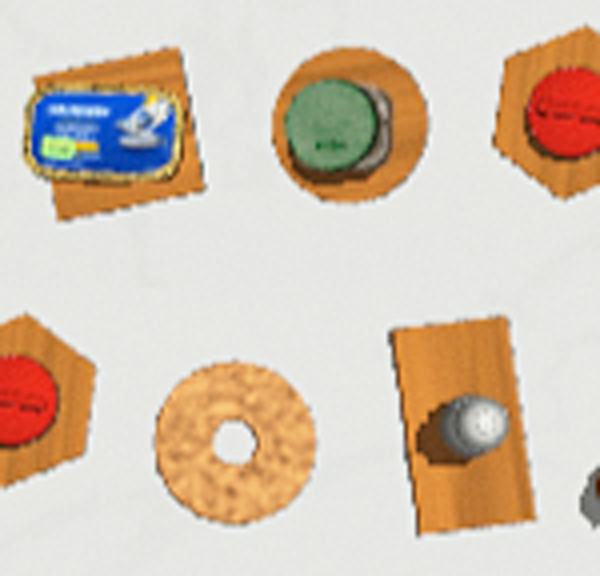

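The top view shows the tin on the square coaster (136,261), the jar on the round one (193,259), the timer on the six-sided one (252,256), the empty ring (309,267) and the shaker on the oblong one (371,262). The coaster sizes match what is given. Next I'll measure the objects.

```bash
cat > m2.py <<'E'
exec(open('m.py').read().split("print('table")[0])
ok=(d>0)
def obj(n,a,b,c,e,zl,zh):
    r=np.zeros((420,560),bool); r[c:e,a:b]=1
    q=P[r&ok&(P[...,2]>zl)&(P[...,2]<zh)]*1000
    print(n,len(q),q.min(0).round(),q.max(0).round(),'rect',np.round(np.hstack([np.ravel(x) for x in cv2.minAreaRect(q[:,:2].astype(np.float32))]),1))
obj('tin',110,165,235,285,.027,.04); obj('jarlid',174,215,235,285,.085,.11)
obj('jarbody',174,215,235,285,.025,.08)
obj('timer',236,272,238,276,.035,.075); obj('shk',350,390,240,285,.08,.11)
obj('or1',398,425,262,292,.02,.2);obj('or2',404,432,230,252,.02,.2);obj('or3',402,428,200,224,.02,.2)
obj('mug',235,290,160,200,.07,.1)
for n,u,v,z in(('tin',136,261.5,.031),('jar',192.75,259,.098),('timer',251.75,256.25,.05),('shk',371,262,.098)): print(n,world(s,u,v,z).round(4))
E
python3 m2.py
```

```text
tin 525 [431. 256.  27.] [494. 360.  38.] rect [462.4 308.1 105.2  62.1  86.9]
jarlid 425 [440. 117.  86.] [496. 175. 105.] rect [467.5 146.2  55.8  57.8   1.5]
jarbody 96 [440. 117.  25.] [494. 170.  74.] rect [459.1 134.7  39.3  68.4  55.1]
timer 409 [449. -33.  35.] [507.  25.  65.] rect [ 4.779e+02 -4.000e+00  5.800e+01  5.830e+01  1.000e-01]
shk 145 [ 448. -323.   81.] [ 478. -289.  102.] rect [ 4.631e+02 -3.061e+02  3.050e+01  3.430e+01  1.000e-01]
or1 270 [ 402. -433.   23.] [ 444. -395.   92.] rect [ 423.  -414.1   37.6   42.3   87.8]
or2 266 [ 500. -459.   23.] [ 543. -419.   91.] rect [ 521.2 -437.3   38.6   38.6   55.8]
or3 264 [ 577. -452.   20.] [ 618. -416.   92.] rect [ 597.7 -433.7   40.4   35.8    0.9]
mug 187 [654. -81.  71.] [710.  26.  91.] rect [681.9 -27.8  55.1 108.1   1. ]
tin [0.4614 0.3065 0.031 ]
jar [0.4672 0.1449 0.098 ]
timer [ 0.4768 -0.0012  0.05  ]
shk [ 0.4628 -0.3051  0.098 ]
```

Request:
play_rows(
  steps=[
    [[1,0,0,0,-0.12],[1,0,0,0,-0.12],[1,0,0,0,-0.12],[1,0,0,0,-0.12],[1,0,0,0,-0.12],[1,0,0,0,-0.12],[1,0,0,0,-0.12],[1,0,0,0,-0.12],[1,0,0,0,-0.12],[1,0,0,0,-0.12],[1,0,0,0,-0.083]],
  ],
)

```text
time: 1.02
ee_pos: [0.1703, -0.5751, 0.2004]
tool_rot: [-3.141, -0.001, 1.577]
force: [0.5, 0.0, -0.2]
width: 0.999
grip_force: 0.0
```

Request:
play_rows(
  steps=[
    [[1,27,29.3,0,0],[1,27,29.3,0,0],[1,27,29.3,0,0],[1,27,29.3,0,0],[1,27,29.3,0,0],[1,27,29.3,0,0],[1,27,29.3,0,0],[1,27,29.3,0,0],[1,27,29.3,0,0],[1,27,29.3,0,0],[1,0,0,0,0],[1,0,0,0,0]],
  ],
)

```text
time: 2.02
ee_pos: [0.4643, -0.3036, 0.2003]
tool_rot: [-3.14, -0.001, 1.575]
force: [0.1, 0.1, 0.0]
width: 0.998
grip_force: 0.0
```

```bash
cat > w.py <<'E'
# wrist look: python3 w.py name
import sys; from h import *
from scipy.spatial.transform import Rotation as Ro
st=bot.state(); s=snap('wrist',sys.argv[1]); M=np.array(s['mount'],float)
T=np.eye(4); T[:3,:3]=Ro.from_euler('xyz',st['tool_rot']).as_matrix(); T[:3,3]=st['ee_pos']
A=T@M; d=s['depth']; v,u=np.mgrid[:420,:560]
P=np.stack([(u-s['cx'])/s['fx']*d,(v-s['cy'])/s['fy']*d,d],-1)@A[:3,:3].T+A[:3,3]
np.savez('pics/w.npz',P=P,ok=d>0,A=A,f=s['fx'],cx=s['cx'],cy=s['cy'])
print(st['time'],st['ee_pos'].round(4),st['tool_rot'].round(3))
for zl,zh in ((.012,.034),(.034,.058),(.058,.08),(.085,.11)):
    m=((d>0)&(P[...,2]>zl)&(P[...,2]<zh)).astype(np.uint8); n,l=cv2.connectedComponents(m)
    for i in range(1,n):
        q=P[l==i]*1000
        if len(q)>150: print(zl,zh,len(q),q.min(0).round(),q.max(0).round(),np.round(np.hstack([np.ravel(x) for x in cv2.minAreaRect(q[:,:2].astype(np.float32))]),1))
E
python3 w.py w1.png
```

```text
2.0167 [ 0.4643 -0.3036  0.2003] [-3.140e+00 -1.000e-03  1.575e+00]
0.012 0.034 295 [ 405. -419.   12.] [ 447. -395.   34.] [ 428.1 -405.1   19.8   42.8   77.7]
0.012 0.034 320 [ 503. -440.   12.] [ 545. -418.   34.] [ 522.3 -427.6   42.3   18.    10.5]
0.034 0.058 339 [ 445. -314.   35.] [ 487. -286.   58.] [ 466.  -299.7   41.7   27.5    0.6]
0.034 0.058 601 [ 405. -423.   34.] [ 446. -396.   58.] [ 427.7 -407.8   23.3   42.1   77.6]
0.034 0.058 618 [ 503. -449.   34.] [ 545. -419.   58.] [ 522.3 -432.    41.8   25.1   16.4]
0.058 0.08 217 [ 448. -308.   58.] [ 484. -289.   80.] [ 465.6 -297.6   35.8   17.7    4.5]
0.058 0.08 447 [ 408. -430.   58.] [ 442. -401.   80.] [ 427.6 -412.5   22.6   34.1   63. ]
0.058 0.08 445 [ 509. -445.   58.] [ 541. -423.   80.] [ 523.  -432.2   34.1   16.7   18.3]
0.085 0.11 1180 [ 450. -322.   85.] [ 483. -289.   99.] [ 466.2 -305.8   33.    33.     1.3]
0.085 0.11 490 [ 411. -429.   85.] [ 437. -404.   90.] [ 424.3 -416.5   24.1   25.8   88.4]
```

View pics/w1.png

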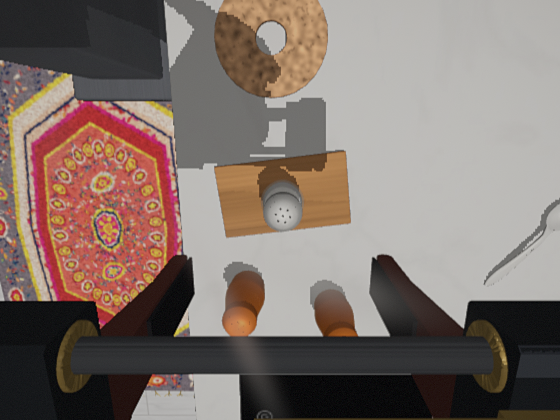

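The wrist picture shows the shaker cap at (282,208), the oblong coaster around (284,193) and the ring at (271,45). There is about a 3 mm x offset from the top camera. I'll compare the coaster centres while I grasp.

Request:
play_rows(
  steps=[
    [[1,-2.2,1,25,0],[1,0,0,30,0],[1,0,0,30,0],[1,0,0,30,0],[1,0,0,30,0],[1,0,0,20,0],[1,0,0,0,0],[0.3,0,0,0,0],[-1,0,0,0,0],[-1,0,0,0,0],[-1,0,0,0,0],[-1,0,0,0,0],[-1,0,0,0,0],[-1,0,0,0,0]],
  ],
)

```text
time: 3.23
ee_pos: [0.4646, -0.3076, 0.0366]
tool_rot: [3.141, 0.0, 1.571]
force: [-0.2, 0.5, 0.9]
width: 0.512
grip_force: 0.0
```

```bash
cat > wc.py <<'E'
# coaster centres from a wrist picture: python3 wc.py file
import sys; from h import *
w=np.load('pics/w.npz'); A=w['A']; im=cv2.imread('pics/'+sys.argv[1]); hsv=cv2.cvtColor(im,cv2.COLOR_BGR2HSV); P=w['P']
m=(w['ok']&(hsv[...,1]>60)&(hsv[...,0]<25)&(abs(P[...,2]-.008)<.004)&(P[...,0]>.35)).astype(np.uint8)
m=cv2.morphologyEx(m,cv2.MORPH_OPEN,np.ones((3,3)))
n,l=cv2.connectedComponents(m)
for i in range(1,n):
    y,x=np.nonzero(l==i)
    if len(x)<800: continue
    r=np.stack([(x-w['cx'])/w['f'],(y-w['cy'])/w['f'],np.ones(len(x))],1)@A[:3,:3].T
    q=((A[:3,3]+r*((.008-A[2,3])/r[:,2:]))[:,:2]*1000).astype(np.float32)
    print(len(x),(x.min(),x.max(),y.min(),y.max()),np.round(np.hstack([np.ravel(k) for k in cv2.minAreaRect(q)]),1),'circ',np.round(np.hstack([np.ravel(k) for k in cv2.minEnclosingCircle(q)]),1))
E
python3 wc.py w1.png
```

```text
8441 (np.int64(214), np.int64(327), np.int64(0), np.int64(97)) [ 4.545e+02 -1.639e+02  1.086e+02  8.590e+01  2.000e-01] circ [ 454.5 -152.9   54.4]
7461 (np.int64(215), np.int64(350), np.int64(151), np.int64(236)) [ 467.7 -307.2  139.    79.2    7.2] circ [ 467.8 -307.4   78.9]
```

Request:
play_rows(
  steps=[
    [[-1,0,0,0,0],[-1,0,0,0,0],[-1,0,0,0,0],[-1,0,0,0,0],[-1,0,0,-10,0],[-1,0,0,-20,0],[-1,0,0,-20,0],[-1,12,-1,0,0],[-1,22,-2,0,0],[-1,22,-2,0,0],[-1,22,-2,0,0],[-1,22,-2,0,0],[-1,22,-2,0,0],[-1,22,-1,0,0],[-1,10,0,0,0],[-1,0,0,0,0],[-1,0,0,0,0],[-1,0,0,0,0]],
  ],
)

```text
time: 4.73
ee_pos: [0.4523, -0.1542, 0.0858]
tool_rot: [-3.141, 0.0, 1.57]
force: [0.6, 0.0, -1.6]
width: 0.399
grip_force: 29.5
```

Request:
play_rows(
  steps=[
    [[-1,0,0,20,0],[-1,0,0,18,0],[-1,0,0,8,0],[-1,0,0,2,0],[-1,0,0,0,0],[-1,0,0,0,0],[0,0,0,0,0],[0.5,0,0,0,0],[1,0,0,0,0],[1,0,0,0,0],[1,0,0,0,0],[1,0,0,-15,0],[1,0,0,-30,0],[1,0,0,-41,0],[1,0,0,-41,0],[1,0,0,-30,0]],
  ],
)

```text
time: 6.07
ee_pos: [0.4526, -0.1536, 0.1989]
tool_rot: [3.138, 0.001, 1.571]
force: [0.9, -0.2, 0.3]
width: 0.998
grip_force: 0.0
```

Request:
play_rows(
  steps=[
    [[1,38,1,0,0],[1,38,1,0,0],[1,38,1,0,0],[1,38,1,0,0],[1,38,1,0,0],[1,38,1,0,0],[1,38,1,0,0],[1,38,1,0,0],[1,38,1,0,0],[1,38,1,0,0],[1,38,1,0,0],[1,38,0,0,0],[1,0,0,0,0],[1,0,0,0,0],[1,0,0,0,0]],
  ],
)

```text
time: 7.32
ee_pos: [0.4632, 0.3022, 0.1949]
tool_rot: [-3.141, 0.001, 1.571]
force: [0.0, 0.3, 1.4]
width: 0.998
grip_force: 0.0
```

```bash
python3 w.py w2.png; python3 wc.py w2.png
```

```text
7.3167 [0.4632 0.3022 0.1949] [-3.141e+00  1.000e-03  1.571e+00]
0.012 0.034 6163 [434. 256.  25.] [497. 362.  33.] [465.6 309.1 105.2  62.6  88.6]
0.012 0.034 812 [696. 246.  13.] [741. 297.  34.] [713.5 275.7  59.1  30.7  59.3]
0.012 0.034 166 [768. 179.  12.] [782. 206.  16.] [772.6 191.   13.1  28.3  12. ]
0.012 0.034 479 [441. 159.  12.] [499. 177.  34.] [469.1 169.6  58.5  16.2   4.1]
0.012 0.034 344 [454.  11.  12.] [507.  29.  30.] [480.7  20.   53.4  17.5   0. ]
0.034 0.058 1507 [698. 249.  34.] [740. 294.  49.] [719.4 271.6  46.1  40.3  79.6]
0.034 0.058 650 [441. 160.  34.] [499. 178.  58.] [470.5 169.4  16.8  58.7  87.9]
0.058 0.08 619 [442. 163.  58.] [497. 177.  75.] [4.694e+02 1.705e+02 5.560e+01 1.380e+01 4.000e-01]
0.085 0.11 1161 [442. 118.  95.] [499. 148. 100.] [470.  133.1  29.7  56.8  88.9]
1430 (np.int64(303), np.int64(335), np.int64(133), np.int64(228)) [504.9 314.   26.8 100.4   6.2] circ [500.5 313.5  50.5]
1453 (np.int64(226), np.int64(259), np.int64(148), np.int64(241)) [423.5 298.1  28.6 100.8   2.7] circ [431.1 298.5  50.6]
2585 (np.int64(244), np.int64(332), np.int64(279), np.int64(336)) [4.724e+02 1.651e+02 1.040e+02 7.440e+01 1.000e-01] circ [472.2 150.7  52.6]
1268 (np.int64(250), np.int64(334), np.int64(391), np.int64(419)) [477.9  27.1 108.3  42.4   1. ] circ [478.2   9.2  54.2]
```

View pics/w2.png

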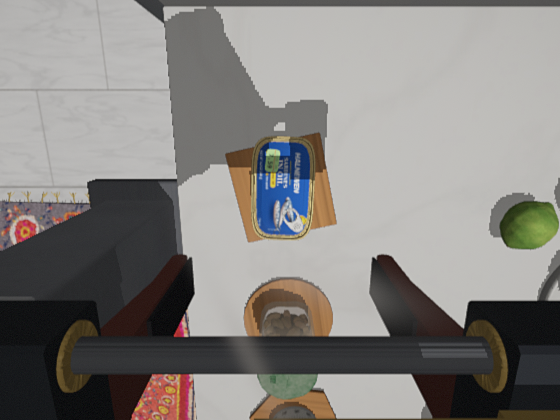

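The tin is at (283,188) on the square coaster. Its size matches and it is almost aligned, so I'll descend over it.

Request:
play_rows(
  steps=[
    [[1,6.5,1,20,0],[1,0,0,35,0],[1,0,0,35,0],[1,0,0,35,0],[1,0,0,25,0],[1,0,0,12,0],[1,0,0,0,0],[1,0,0,0,0]],
  ],
)

```text
time: 8.03
ee_pos: [0.4649, 0.3083, 0.0341]
tool_rot: [3.141, -0.0, 1.569]
force: [-0.4, -0.6, 1.7]
width: 0.998
grip_force: 0.0
```

Request:
play_rows(
  steps=[
    [[1,0,0,12,0],[1,0,0,8.5,0],[1,0,0,0,0],[0,0,0,0,0],[-1,0,0,0,0],[-1,0,0,0,0],[-1,0,0,0,0],[-1,0,0,0,0],[-1,0,0,0,0],[-1,0,0,0,0],[-1,0,0,0,0],[-1,0,0,0,0],[-1,0,0,-3,0],[-1,0,0,-15,0],[-1,0,0,-22,0],[-1,0,0,0,0]],
  ],
)

```text
time: 9.37
ee_pos: [0.4663, 0.3101, 0.0573]
tool_rot: [3.136, -0.003, 1.571]
force: [1.0, 0.2, 1.9]
width: 0.052
grip_force: 0.0
```

The jaws are nearly shut and the tin slipped out. I'll go up and look.

Request:
play_rows(
  steps=[
    [[1,0,0,-30,0],[1,0,0,-41,0],[1,0,0,-41,0],[1,0,0,-30,0],[1,0,0,0,0],[1,0,0,0,0],[1,0,0,0,0]],
  ],
)

```text
time: 9.95
ee_pos: [0.4641, 0.3088, 0.1932]
tool_rot: [-3.14, 0.001, 1.571]
force: [0.3, 0.7, -0.9]
width: 0.547
grip_force: 0.0
```

```bash
python3 w.py w3.png|head -4
```

```text
9.95 [0.4641 0.3088 0.1932] [-3.140e+00  1.000e-03  1.571e+00]
0.012 0.034 3255 [330. 481.  12.] [717. 483.  34.] [5.236e+02 4.820e+02 3.872e+02 2.100e+00 1.000e-01]
0.012 0.034 6105 [433. 256.  25.] [497. 361.  34.] [465.4 309.2 105.1  62.8  88.4]
0.012 0.034 813 [696. 247.  12.] [741. 297.  34.] [713.2 277.   59.7  29.8  54.4]
```

View pics/w3.png

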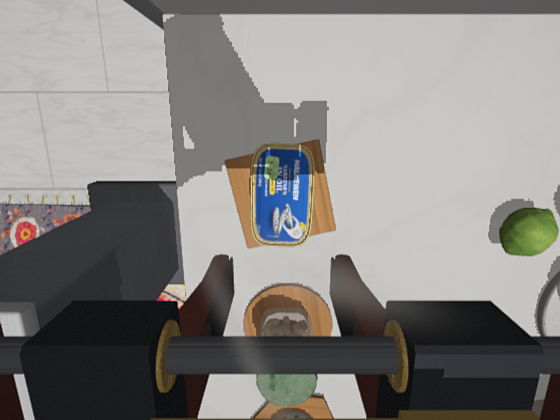

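The tin has not moved: it is at (283,193), centred on the square coaster as before. I'll go lower and check the grip before lifting.

Request:
play_rows(
  steps=[
    [[1,0,1,0,0],[1,0,0,20,0],[1,0,0,30,0],[1,0,0,30,0],[1,0,0,30,0],[1,0,0,30,0],[1,0,0,20,0],[1,0,0,12,0],[1,0,0,6,0],[1,0,0,0,0],[1,0,0,0,0],[1,0,0,0,0]],
  ],
)

```text
time: 11.0
ee_pos: [0.4663, 0.3095, 0.0183]
tool_rot: [3.139, -0.001, 1.571]
force: [-0.3, 0.0, 0.4]
width: 1.002
grip_force: 0.0
```

Request:
play_rows(
  steps=[
    [[1,0,-1,8,0],[1,0,0,0,0],[0.5,0,0,0,0],[0,0,0,0,0],[-1,0,0,0,0],[-1,0,0,0,0],[-1,0,0,0,0],[-1,0,0,0,0],[-1,0,0,0,0],[-1,0,0,0,0],[-1,0,0,0,0]],
  ],
)

```text
time: 11.92
ee_pos: [0.4646, 0.3094, 0.0095]
tool_rot: [3.141, -0.001, 1.571]
force: [-1.5, 0.1, 5.5]
width: 0.35
grip_force: 2.7
```

```bash
python3 - <<'E'
from h import *
st=bot.state(); print(st['width'],st['grip_force'],st['force'],st['ee_pos'])
a=snap('scene','s4.png')['pixels'][150:260,110:260]; b=snap('wrist','w4.png')['pixels']
cv2.imwrite('pics/c4.png',np.hstack([cv2.resize(a,(400,293)),cv2.resize(b,(390,293))]))
E
```

```text
0.35039942800289375 2.7023771801032126 [-1.54131172  0.08856557  5.47486867] [0.4646011  0.30937641 0.00948468]
```

View pics/c4.png

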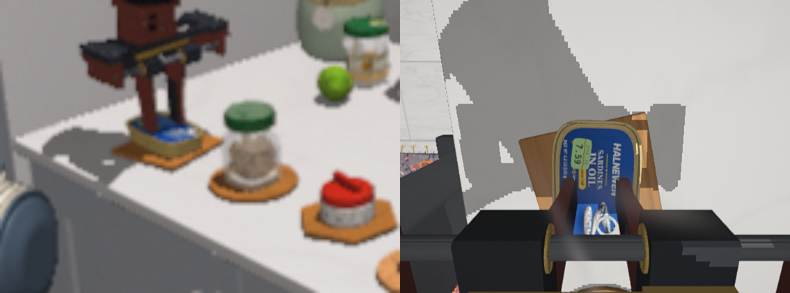

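```bash
python3 - <<'E'
from h import *
w=bot.state(); s=dict(np.load('pics/w4.png.npz')); M=s['mount']; d=s['depth']
print(M.round(3))
v,u=np.mgrid[:420,:560]
P=np.stack([(u-s['cx'])/s['fx']*d,(v-s['cy'])/s['fy']*d,d],-1)@M[:3,:3].T+M[:3,3]
P*=1000
for r in range(236,320,8):
    print(r,[tuple(P[r,c].round().astype(int)) for c in (235,243,250,256,300,316,322,330)])
im=s['pixels'][200:420,160:400]; cv2.imwrite('pics/c5.png',cv2.resize(im,None,fx=2.7,fy=2.7))
E
```

```text
[[-0.    -0.962 -0.274  0.077]
 [ 1.     0.    -0.001  0.002]
 [ 0.001 -0.274  0.962 -0.184]
 [ 0.     0.     0.     1.   ]]
236 [(np.int64(21), np.int64(-21), np.int64(-19)), (np.int64(21), np.int64(-17), np.int64(-18)), (np.int64(21), np.int64(-14), np.int64(-19)), (np.int64(22), np.int64(-11), np.int64(-20)), (np.int64(21), np.int64(11), np.int64(-17)), (np.int64(21), np.int64(19), np.int64(-19)), (np.int64(21), np.int64(22), np.int64(-19)), (np.int64(21), np.int64(25), np.int64(-19))]
244 [(np.int64(17), np.int64(-21), np.int64(-19)), (np.int64(17), np.int64(-17), np.int64(-18)), (np.int64(17), np.int64(-14), np.int64(-18)), (np.int64(17), np.int64(-11), np.int64(-18)), (np.int64(17), np.int64(11), np.int64(-20)), (np.int64(17), np.int64(19), np.int64(-19)), (np.int64(17), np.int64(22), np.int64(-20)), (np.int64(17), np.int64(26), np.int64(-19))]
252 [(np.int64(13), np.int64(-21), np.int64(-19)), (np.int64(13), np.int64(-17), np.int64(-19)), (np.int64(13), np.int64(-14), np.int64(-19)), (np.int64(12), np.int64(-11), np.int64(-18)), (np.int64(13), np.int64(11), np.int64(-19)), (np
[... 2375 characters left out ...]
int64(-72)), (np.int64(11), np.int64(-12), np.int64(-69)), (np.int64(-3), np.int64(-12), np.int64(-45)), (np.int64(-18), np.int64(-11), np.int64(-19)), (np.int64(-18), np.int64(11), np.int64(-19)), (np.int64(4), np.int64(15), np.int64(-58)), (np.int64(11), np.int64(16), np.int64(-70)), (np.int64(12), np.int64(19), np.int64(-72))]
316 [(np.int64(12), np.int64(-14), np.int64(-76)), (np.int64(9), np.int64(-12), np.int64(-72)), (np.int64(-6), np.int64(-12), np.int64(-47)), (np.int64(-23), np.int64(-12), np.int64(-19)), (np.int64(-22), np.int64(11), np.int64(-20)), (np.int64(1), np.int64(16), np.int64(-59)), (np.int64(11), np.int64(16), np.int64(-75)), (np.int64(13), np.int64(18), np.int64(-78))]
```

View pics/c5.png

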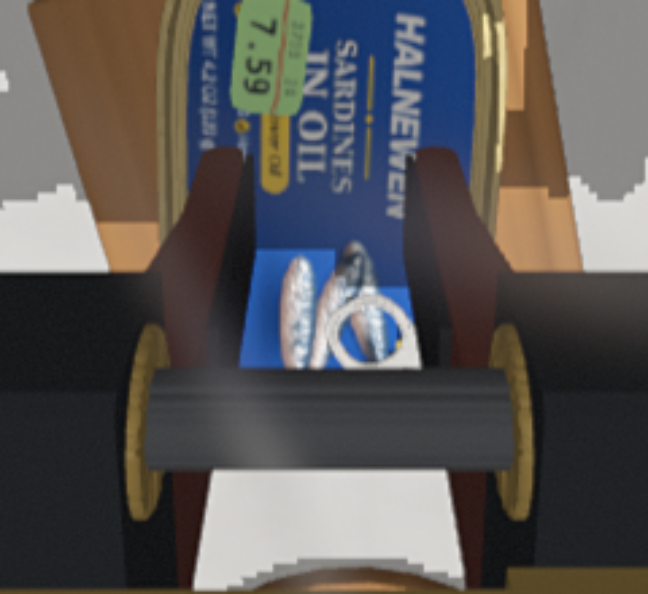

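The fingers stop on the tin's top, so the real tips seem to be well behind the stated TCP. I'll measure the tip length from the clear picture w1.

```bash
python3 - <<'E'
from h import *
for f in('w1','w3','w4'):
    s=dict(np.load(f'pics/{f}.png.npz')); M=s['mount']; d=s['depth']
    v,u=np.mgrid[:420,:560]
    P=(np.stack([(u-s['cx'])/s['fx']*d,(v-s['cy'])/s['fy']*d,d],-1)@M[:3,:3].T+M[:3,3])*1000
    m=(d>0)&(abs(P[...,0])<18)&(abs(P[...,1])<70)&(P[...,2]<(40 if f!='w4' else -21))&(P[...,2]>-60)
    q=P[m]; k=q[q[:,2]>np.percentile(q[:,2],99)-1]
    print(f,len(q),'maxz',q[:,2].max(),np.percentile(q[:,2],[90,97,99,99.8]).round(1),k.mean(0).round(1))
    for c in (150,165,175,183,188,376,382,395) if f=='w1' else ():
        print(c,[P[r,c].round(0).astype(int).tolist() for r in (250,255,260,270,280,290,300)])
E
```

```text
w1 3877 maxz -20.338778055236233 [-27.2 -23.6 -22.2 -21.4] [  4.5   3.8 -22.3]
150 [[-392, -484, 1045], [-412, -487, 1047], [-432, -489, 1047], [-471, -492, 1045], [-512, -496, 1044], [12, -49, -59], [13, -46, -67]]
165 [[-394, -431, 1051], [-411, -431, 1045], [-431, -432, 1045], [13, -49, -40], [13, -46, -50], [12, -44, -58], [11, -42, -63]]
175 [[-392, -393, 1047], [12, -50, -22], [13, -48, -30], [12, -45, -40], [11, -43, -48], [8, -42, -51], [4, -42, -52]]
183 [[-70, -112, 202], [12, -46, -21], [13, -44, -29], [11, -42, -37], [7, -42, -39], [2, -42, -39], [-1, -42, -41]]
188 [[-69, -106, 198], [-75, -106, 199], [11, -43, -25], [8, -42, -29], [4, -42, -31], [-1, -42, -32], [-6, -42, -33]]
376 [[-70, 110, 201], [-76, 111, 201], [10, 47, -24], [9, 46, -31], [4, 46, -32], [0, 46, -34], [-5, 46, -34]]
382 [[-70, 117, 201], [13, 51, -22], [13, 49, -29], [11, 47, -37], [8, 46, -41], [4, 46, -42], [0, 46, -43]]
395 [[-69, 132, 199], [-76, 133, 200], [-82, 133, 200], [13, 51, -40], [12, 49, -48], [11, 47, -56], [9, 46, -59]]
w3 2828 maxz -20.6898689781137 [-27.4 -24.  -22.6 -21.7] [  7.4   2.2 -22.6]
w4 2494 maxz -21.002198467546947 [-22.7 -21.4 -21.1 -21. ] [  6.5  -1.1 -21.5]
```

The real finger tips lie 20 mm behind the TCP, so depths need −20 mm. The grip centre also matches the top camera's x. I'll redo the tin with TCP z ≈ −0.010.

Request:
play_rows(
  steps=[
    [[-1,0,0,-10,0],[0,0,-1.5,-10,0],[1,0,0,-5,0],[1,0,0,0,0],[1,0,0,0,0],[1,0,0,0,0],[1,0,0,0,0],[1,0,0,0,0],[1,0,0,0,0],[1,0,0,0,0],[1,0,0,10,0],[1,0,0,15,0],[1,0,0,12,0],[1,0,0,5,0],[1,0,0,0,0],[1,0,0,0,0]],
  ],
)

```text
time: 13.35
ee_pos: [0.4625, 0.3088, -0.009]
tool_rot: [-3.141, 0.001, 1.571]
force: [-1.0, -0.1, -0.4]
width: 0.997
grip_force: 0.0
```

Request:
play_rows(
  steps=[
    [[0.6,0,0,0,0],[0.3,0,0,0,0],[-1,0,0,0,0],[-1,0,0,0,0],[-1,0,0,0,0],[-1,0,0,0,0],[-1,0,0,0,0],[-1,0,0,0,0]],
  ],
)

```text
time: 14.02
ee_pos: [0.4632, 0.3091, -0.0079]
tool_rot: [3.141, -0.001, 1.571]
force: [0.3, -0.2, 3.1]
width: 0.68
grip_force: 29.9
```

Gripped at 60 mm width. Now lift and carry.

Request:
play_rows(
  steps=[
    [[-1,0,0,-6,0],[-1,0,0,-15,0],[-1,0,0,-25,0],[-1,0,0,-30,0],[-1,0,0,-30,0],[-1,0,0,-20,0],[-1,-8,0,-10,0],[-1,-18,0,0,0],[-1,-28,0,0,0],[-1,-32,0,0,0],[-1,-32,0,0,0],[-1,-32,0,0,0],[-1,-32,0,0,0],[-1,-32,0,0,0],[-1,-32,0,0,0],[-1,-32,0,0,0],[-1,-32,0,0,0],[-1,-32,0,0,0],[-1,-32,0,0,0],[-1,-32,0,0,0]],
  ],
)

```text
time: 15.68
ee_pos: [0.4615, -0.0988, 0.1263]
tool_rot: [-3.139, -0.001, 1.571]
force: [1.1, 0.7, -1.2]
width: 0.681
grip_force: 29.9
```

Request:
play_rows(
  steps=[
    [[-1,-32,0,0,0],[-1,-32,0,0,0],[-1,-32,0,0,0],[-1,-32,0,0,0],[-1,-28,0,0,0],[-1,-18,1,0,0],[-1,-8,1,0,0],[-1,0,0,0,0],[-1,0,0,0,0],[-1,0,0,0,0],[-1,0,0,0,0]],
  ],
)

```text
time: 16.6
ee_pos: [0.4649, -0.2778, 0.1275]
tool_rot: [-3.142, -0.0, 1.572]
force: [-0.4, 0.1, -1.6]
width: 0.681
grip_force: 29.9
```

Request:
play_rows(
  steps=[
    [[-1,-15,0.5,0,0],[-1,-14,0,15,0],[-1,0,0,30,0],[-1,0,0,30,0],[-1,0,0,30,0],[-1,0,0,18,0],[-1,0,0,6,0],[-1,0,0,0,0],[-1,0,0,0,0],[-1,0,0,0,0]],
  ],
)

```text
time: 17.43
ee_pos: [0.4665, -0.3089, 0.0008]
tool_rot: [3.139, 0.002, 1.571]
force: [0.9, 0.5, -1.2]
width: 0.68
grip_force: 29.9
```

Request:
play_rows(
  steps=[
    [[-1,1,-1,5,0],[-1,0,0,4,0],[-1,0,0,0,0],[-1,0,0,0,0],[0.75,0,0,0,0],[1,0,0,0,0],[1,0,0,0,0],[1,0,0,0,0],[1,0,0,0,0],[1,0,0,0,0],[1,0,0,-15,0],[1,0,0,-30,0],[1,0,0,-41,0],[1,0,0,-41,0],[1,0,0,-41,0],[1,10,0,-30,0],[1,25,0,0,0],[1,38,0,0,0],[1,38,0,0,0],[1,38,0,0,0]],
  ],
)

```text
time: 19.1
ee_pos: [0.464, -0.1569, 0.1876]
tool_rot: [3.141, 0.0, 1.57]
force: [0.2, 0.0, -0.5]
width: 1.003
grip_force: 0.0
```

Request:
play_rows(
  steps=[
    [[1,38,0,0,0],[1,38,0,0,0],[1,38,0,0,0],[1,38,0,0,0],[1,38,0,0,0],[1,38,0,0,0],[1,38,0,0,0],[1,20,0,0,0],[1,0,0,0,0],[1,0,0,0,0],[1,0,0,0,0]],
  ],
)

```text
time: 20.02
ee_pos: [0.4643, 0.1272, 0.1875]
tool_rot: [-3.141, 0.001, 1.571]
force: [-0.3, 0.0, -0.1]
width: 1.0
grip_force: 0.0
```

```bash
python3 w.py w6.png; python3 - <<'E'
from h import *
s=snap('top','t6.png'); cv2.imwrite('pics/c6.png',cv2.resize(s['pixels'][200:310,90:440],(790,248),interpolation=cv2.INTER_CUBIC))
E
sed -i "s#pics/top0.png.npz#pics/'+__import__('os').environ.get('T','top0')+'.png.npz#" m.py; T=t6 python3 m2.py 2>&1 | head -8
```

```text
20.0167 [0.4643 0.1272 0.1875] [-3.141e+00  1.000e-03  1.571e+00]
0.012 0.034 858 [696. 245.  12.] [717. 292.  34.] [704.5 267.4  17.4  47.5   8.8]
0.012 0.034 507 [451.   1.  12.] [511.  28.  34.] [4.809e+02 1.460e+01 6.050e+01 2.660e+01 4.000e-01]
0.012 0.034 480 [657. -17.  12.] [709.  28.  34.] [678.5  11.8  63.5  20.   41.3]
0.012 0.034 339 [ 435. -151.   12.] [ 474. -132.   34.] [ 455.1 -141.    18.5   38.3   86.7]
0.034 0.058 184 [698. 250.  34.] [708. 280.  39.] [702.2 264.1   5.9  30.6  11.8]
0.034 0.058 265 [672.  20.  34.] [716.  30.  52.] [693.5  25.9  44.    7.7   5.5]
0.034 0.058 2070 [451. -19.  34.] [511.  28.  58.] [481.1   4.5  46.1  59.4  89.4]
0.058 0.08 442 [441. 154.  58.] [498. 177.  71.] [469.1 166.6  57.6  20.7   3.9]
0.085 0.11 4234 [442. 118.  85.] [499. 176. 101.] [470.2 147.5  57.6  56.8  81.3]
Traceback (most recent call last):
  File "m2.py", line 7, in <module>
    obj('tin',110,165,235,285,.027,.04); obj('jarlid',174,215,235,285,.085,.11)
    ~~~^^^^^^^^^^^^^^^^^^^^^^^^^^^^^^^^
  File "m2.py", line 6, in obj
    print(n,len(q),q.min(0).round(),q.max(0).round(),'rect',np.round(np.hstack([np.ravel(x) for x in cv2.minAreaRect(q[:,:2].astype(np.float32))]),1))
                   ~~~~~^^^
```

View pics/c6.png

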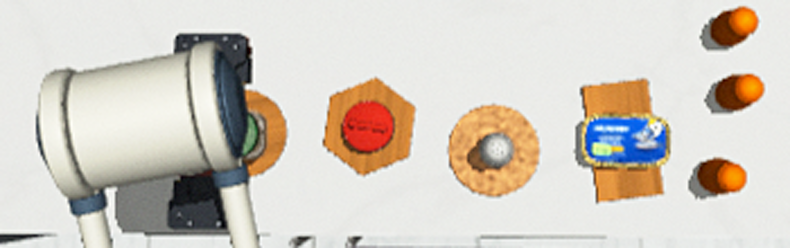

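The crop shows the tin centred on the oblong coaster at (626,139) and the shaker standing on the ring at (496,150). Next is the jar.

Request:
play_rows(
  steps=[
    [[1,20,3.5,0,0],[1,0,0,20,0],[1,0,0,35,0],[1,0,0,35,0],[1,0,0,35,0],[1,0,0,25,0],[1,0,0,10,0],[1,0,0,0,0],[0.6,0,0,0,0],[0.3,0,0,0,0],[-1,0,0,0,0],[-1,0,0,0,0],[-1,0,0,0,0],[-1,0,0,0,0],[-1,0,0,0,0],[-1,0,0,0,0]],
  ],
)

```text
time: 21.45
ee_pos: [0.4686, 0.1482, 0.0289]
tool_rot: [3.139, -0.0, 1.571]
force: [0.3, -0.2, 5.3]
width: 0.649
grip_force: 30.0
```

Request:
play_rows(
  steps=[
    [[-1,0,0,-5,0],[-1,0,0,-15,0],[-1,0,0,-20,0],[-1,8,0,-10,0],[-1,18,-1,0,0],[-1,22,-1,0,0],[-1,22,-1,0,0],[-1,22,-1,0,0],[-1,22,-1,0,0],[-1,20,0,0,0],[-1,15,0,0,0],[-1,8,0,0,0],[-1,0,0,0,0],[-1,0,0,0,0],[-1,0,0,0,0]],
  ],
)

```text
time: 22.7
ee_pos: [0.4629, 0.3041, 0.0774]
tool_rot: [-3.141, 0.001, 1.57]
force: [-0.2, -0.0, -1.4]
width: 0.655
grip_force: 30.0
```

Request:
play_rows(
  steps=[
    [[-1,1,0.5,15,0],[-1,0,0,20,0],[-1,0,0,9,0],[-1,0,0,4,0],[-1,0,0,1,0],[-1,0,0,0,0],[-1,0,0,0,0],[0.7,0,0,0,0],[1,0,0,0,0],[1,0,0,0,0],[1,0,0,0,0],[1,0,0,0,0],[1,0,0,0,0],[1,0,0,-15,0],[1,0,0,-30,0],[1,0,0,-41,0],[1,0,0,-41,0],[1,0,0,-30,0],[1,-20,0,0,0],[1,-38,0,0,0]],
  ],
)

```text
time: 24.37
ee_pos: [0.464, 0.2503, 0.1885]
tool_rot: [3.137, -0.003, 1.575]
force: [1.4, 0.4, -1.3]
width: 0.999
grip_force: 0.0
```

Request:
play_rows(
  steps=[
    [[1,-38,2,0,0],[1,-38,2,0,0],[1,-38,2,0,0],[1,-38,2,0,0],[1,-38,2,0,0],[1,-38,2,0,0],[1,-20,2,0,0],[1,0,0,0,0],[1,0,0,0,0],[1,0,0,0,0]],
  ],
)

```text
time: 25.2
ee_pos: [0.4773, 0.0007, 0.1856]
tool_rot: [3.142, -0.001, 1.571]
force: [0.0, 0.2, -0.2]
width: 1.001
grip_force: 0.0
```

```bash
python3 w.py w7.png; python3 - <<'E'
from h import *
snap('top','t7.png')
E
sed -i "s/^    print(n,len/    if len(q)>9: print(n,len/" m2.py; T=t7 python3 m2.py; T=t7 python3 m.py
```

```text
25.2 [0.4773 0.0007 0.1856] [ 3.142e+00 -1.000e-03  1.571e+00]
0.012 0.034 184 [453.  10.  12.] [508.  28.  34.] [480.1  19.3  54.4  16.8   2.3]
0.012 0.034 373 [657. -34.  12.] [686.  26.  34.] [667.4  -1.3  63.9  17.7  69.2]
0.012 0.034 1227 [701. -47.  12.] [733.  10.  34.] [721.3 -22.   61.3  19.5  68. ]
0.012 0.034 212 [694. -79.  22.] [709. -60.  34.] [702.  -68.5  14.1  18.7  10.6]
0.012 0.034 268 [ 436. -151.   12.] [ 475. -133.   34.] [ 456.4 -140.5   15.5   39.5   82.3]
0.012 0.034 623 [ 439. -274.   12.] [ 495. -254.   32.] [ 466.9 -262.8   55.6   19.2    2.6]
0.034 0.058 1130 [655. -45.  34.] [704.  29.  58.] [673.1  -1.9  79.9  32.7  66.7]
0.034 0.058 3070 [452. -33.  34.] [511.  27.  58.] [480.7  -2.4  59.3  58.8  44.3]
0.034 0.058 1579 [692. -49.  34.] [735.  16.  58.] [718.9 -21.8  70.9  27.8  65.5]
0.034 0.058 230 [696. -84.  34.] [710. -74.  58.] [702.3 -78.2  13.6   8.1  16.8]
0.034 0.058 408 [ 434. -147.   34.] [ 475. -132.   56.] [ 454.8 -139.2   15.2   40.8   89.2]
0.058 0.08 1596 [656. -47.  58.] [709.  29.  80.] [676.   -3.5  79.8  37.3  66.7]
0.058 0.08 641 [
[... 1254 characters left out ...]
4.7431640625, 164.8213348388672), (103.09927368164062, 58.87626266479492), 41.77404022216797) circ ((469.1230773925781, 149.20716857910156), 51.88185119628906)
   obj maxz 602.5970031722433 top rect ((468.4546813964844, -4.1584014892578125), (136.8077392578125, 49.6646614074707), 81.00894927978516) mean [477.10157022  38.21368804 613.78456033]Traceback (most recent call last):
  File "m.py", line 12, in <module>
    hl=cv2.convexHull(pts); print(n,'minrect',cv2.minAreaRect(pts),'circ',cv2.minEnclosingCircle(pts))
cv2.error: OpenCV(4.12.0) /io/opencv/modules/imgproc/src/convhull.cpp:143: error: (-215:Assertion failed) total >= 0 && (depth == CV_32F || depth == CV_32S) in function 'convexHull'
```

Request:
play_rows(
  steps=[
    [[1,-3.5,2,15,0],[1,0,0,30,0],[1,0,0,35,0],[1,0,0,35,0],[1,0,0,30,0],[1,0,0,25,0],[1,0,0,12,0],[1,0,0,2,0],[1,0,0,0,0],[0.6,0,0,0,0],[0.3,0,0,0,0],[-1,0,0,0,0],[-1,0,0,0,0],[-1,0,0,0,0],[-1,0,0,0,0],[-1,0,0,0,0],[-1,0,0,0,0]],
  ],
)

```text
time: 26.72
ee_pos: [0.48, -0.0036, 0.0026]
tool_rot: [3.14, 0.0, 1.571]
force: [-1.1, -0.3, 5.2]
width: 0.685
grip_force: 30.0
```

Request:
play_rows(
  steps=[
    [[-1,0,0,-5,0],[-1,0,0,-15,0],[-1,0,0,-20,0],[-1,8,-1,-10,0],[-1,18,-1.5,0,0],[-1,22,-2,0,0],[-1,22,-2,0,0],[-1,22,-2,0,0],[-1,22,-1,0,0],[-1,20,0,0,0],[-1,11,0,0,0],[-1,7,0,0,0],[-1,0,0,0,0],[-1,0,0,0,0],[-1,0,0,0,0]],
  ],
)

```text
time: 27.97
ee_pos: [0.4698, 0.1477, 0.0514]
tool_rot: [-3.141, 0.001, 1.57]
force: [-0.7, -0.3, -1.6]
width: 0.685
grip_force: 30.0
```

Lower and release, then go to the shaker on the ring.

Request:
play_rows(
  steps=[
    [[-1,0.5,0.5,15,0],[-1,0,0,20,0],[-1,0,0,10,0],[-1,0,0,4,0],[-1,0,0,0,0],[-1,0,0,0,0],[-1,0,0,0,0],[0.75,0,0,0,0],[1,0,0,0,0],[1,0,0,0,0],[1,0,0,0,0],[1,0,0,0,0],[1,0,0,-15,0],[1,0,0,-35,0],[1,0,0,-41,0],[1,0,0,-41,0],[1,0,0,-41,0],[1,-20,0,-10,0],[1,-38,-1,0,0],[1,-38,-2,0,0]],
  ],
)

```text
time: 29.63
ee_pos: [0.4679, 0.0527, 0.1874]
tool_rot: [3.138, -0.0, 1.574]
force: [0.5, 0.2, -0.0]
width: 0.997
grip_force: 0.0
```

Request:
play_rows(
  steps=[
    [[1,-38,-3,0,0],[1,-38,-3,0,0],[1,-38,-3,0,0],[1,-38,-3,0,0],[1,-30,-1,0,0],[1,-20,0,0,0],[1,0,0,0,0],[1,0,0,0,0],[1,0,0,0,0]],
  ],
)

```text
time: 30.38
ee_pos: [0.4544, -0.1484, 0.1856]
tool_rot: [3.142, -0.001, 1.571]
force: [0.6, 1.0, 0.4]
width: 0.999
grip_force: 0.0
```

```bash
python3 w.py w8.png; python3 - <<'E'
from h import *
snap('top','t8.png')
E

```

```text
30.3833 [ 0.4544 -0.1484  0.1856] [ 3.142e+00 -1.000e-03  1.571e+00]
0.012 0.034 1090 [656. -80.  12.] [708.  18.  34.] [680.1 -33.   30.9  99.   27.7]
0.012 0.034 2291 [ 436. -303.   12.] [ 498. -255.   33.] [ 466.9 -279.1   48.4   62.3   89.8]
0.012 0.034 287 [ 439. -361.   26.] [ 493. -351.   33.] [ 466.1 -356.1   53.1    9.5    0.5]
0.012 0.034 460 [ 405. -415.   12.] [ 447. -395.   34.] [ 426.4 -404.    18.9   42.3   86.2]
0.012 0.034 215 [ 583. -429.   12.] [ 619. -414.   28.] [ 599.9 -420.2   36.4   12.6    7.9]
0.034 0.058 1612 [655. -53.  34.] [695.  20.  58.] [670.1 -20.5  28.1  76.9  18.1]
0.034 0.058 368 [ 434. -160.   35.] [ 475. -132.   58.] [ 454.3 -146.1   42.1   27.4    1.8]
0.034 0.058 225 [ 406. -408.   34.] [ 444. -395.   46.] [ 425.  -401.6   37.3   12.8    1.6]
0.058 0.08 1690 [655. -51.  58.] [683.  16.  80.] [665.7 -19.7  19.9  68.3  13.9]
0.058 0.08 234 [ 437. -154.   58.] [ 473. -135.   80.] [ 454.3 -143.9   36.    18.3    2.2]
0.085 0.11 1284 [ 438. -169.   85.] [ 471. -135.   99.] [ 454.7 -151.7   33.2   34.4    0.8]
```

Request:
play_rows(
  steps=[
    [[1,-3.5,-2,15,0],[1,0,0,30,0],[1,0,0,35,0],[1,0,0,35,0],[1,0,0,30,0],[1,0,0,12,0],[1,0,0,2,0],[1,0,0,0,0],[0,0,0,0,0],[0,0,0,0,0],[-1,0,0,0,0],[-1,0,0,0,0],[-1,0,0,0,0],[-1,0,0,0,0],[-1,0,0,0,0],[-1,0,0,0,0],[-1,0,0,0,0],[-1,0,0,0,0],[-1,0,0,0,0]],
  ],
)

```text
time: 32.07
ee_pos: [0.4525, -0.1526, 0.0266]
tool_rot: [3.141, 0.0, 1.571]
force: [0.9, 0.5, 0.4]
width: 0.433
grip_force: 29.7
```

Request:
play_rows(
  steps=[
    [[-1,0,0,-5,0],[-1,0,0,-15,0],[-1,0,0,-20,0],[-1,8,1,-10,0],[-1,18,3.5,0,0],[-1,22,4,0,0],[-1,22,4,0,0],[-1,22,4,0,0],[-1,22,4,0,0],[-1,18,4,0,0],[-1,11,2,0,0],[-1,6.5,1,0,0],[-1,0,0,0,0],[-1,0,0,0,0],[-1,0,0,0,0]],
  ],
)

```text
time: 33.32
ee_pos: [0.4797, -0.0038, 0.0765]
tool_rot: [-3.141, 0.0, 1.57]
force: [-0.1, 0.2, -1.5]
width: 0.43
grip_force: 29.5
```

Request:
play_rows(
  steps=[
    [[-1,1,0,15,0],[-1,0,0,20,0],[-1,0,0,10,0],[-1,0,0,4,0],[-1,0,0,1,0],[-1,0,0,0,0],[-1,0,0,0,0],[0.2,0,0,0,0],[0.6,0,0,0,0],[1,0,0,0,0],[1,0,0,0,0],[1,0,0,0,0],[1,0,0,0,0],[1,0,0,-15,0],[1,0,0,-35,0],[1,0,0,-41,0],[1,0,0,-41,0],[1,0,0,-20,0],[1,-20,0,0,0],[1,-38,0,0,0]],
  ],
)

```text
time: 34.98
ee_pos: [0.4811, -0.0583, 0.1814]
tool_rot: [3.136, -0.0, 1.576]
force: [0.6, -0.4, -0.8]
width: 0.998
grip_force: 0.0
```

Request:
play_rows(
  steps=[
    [[1,-38,0,0,0],[1,-38,0,0,0],[1,-38,0,0,0],[1,-20,0,0,0],[1,0,0,0,0],[1,0,0,0,0],[1,0,0,0,0]],
  ],
)

```text
time: 35.57
ee_pos: [0.4799, -0.1933, 0.1785]
tool_rot: [-3.142, -0.001, 1.571]
force: [-0.1, -0.1, -0.8]
width: 1.0
grip_force: 0.0
```

```bash
python3 - <<'E'
from h import *
s=snap('top','t9.png'); b=snap('scene','s9.png')['pixels']
a=cv2.resize(s['pixels'][220:300,90:400],(790,204),interpolation=cv2.INTER_CUBIC); c=cv2.resize(b[140:300,110:360],(600,384))
o=np.zeros((590,790,3),np.uint8); o[:204]=a; o[206:,:600]=c; cv2.imwrite('pics/c9.png',o)
E
cat >> m2.py <<'E'
print('--')
obj('tinO',345,392,240,285,.027,.04); obj('jarS',110,165,235,285,.085,.11); obj('timR',174,222,235,285,.035,.075); obj('shH',236,275,235,280,.08,.11)
E
T=t9 python3 m2.py|sed -n '/--/,$p'; T=t9 python3 m2.py|grep mug
```

```text
--
jarS 435 [434. 275.  86.] [492. 331. 104.] rect [461.9 303.1  56.3  55.9  22.7]
timR 412 [440. 119.  35.] [498. 178.  63.] rect [468.8 147.6  58.4  57.6  47.9]
shH 140 [463. -19.  81.] [494.  14. 100.] rect [478.7  -2.4  33.1  30.6  89.9]
mug 193 [654. -79.  70.] [710.  26.  92.] rect [681.9 -26.2 105.1  55.9  89.4]
```

View pics/c9.png

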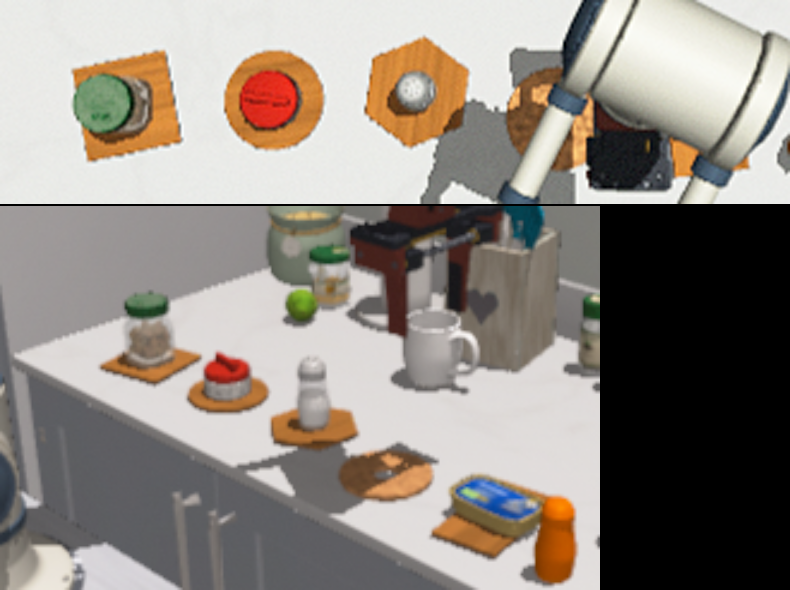

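The pictures show all four things upright on their own coasters: jar (105,103), timer (269,99) and shaker (416,92) in the top strip, and the tin at (497,503) in the scene view. Jar, timer and shaker are each within about 2 mm of their coaster centres, the tin was already measured at about 1 mm off, and the mug has not moved.

```bash
python3 -c "
from station import bot
print(bot.job_done())"
```

```text
the job is handed in; nothing more can be done
None
```

I handed the job in at about 36 s: the tin, timer, nut jar and shaker each stand upright on their own coaster, measured within about 2 mm of its centre. The tin lies crosswise on the oblong coaster, overhanging about 12 mm at each end, and the mug has not moved.

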